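# Clamp the end cap onto a serving board with a ratchet clamp

### The arm

A 6-joint arm with a two-finger parallel gripper is mounted at the origin on a cart in front of the work surface, level with it; the furniture and walls round the work are solid. World frame = base frame: x ahead of the robot, y to its left, z up, the work surface at z = 0. Lengths are in m, angles in rad, forces in N, time in s.
With the tool pointing down it reaches from about 0.425 to 0.95 m from the base axis. Payload 3.5 kg.
Tool frame: the origin (TCP) lies at the very end of the fingers, on their centre line; the grasp point (between the pads) lies ctrl.grip_point_offset behind it (ctrl.grip_point_offset is the distance from the TCP to the grasp point, in m); z points along the fingers, y is the direction in which the jaws open and shut (so a half turn about z gives the same grasp; the last joint's range is limited). The gripper opens to 85 mm and grips with 20 to 120 N. Pads are 22 mm wide; open, the fingers measure 114 mm over their backs; the gripper's body (76 mm by 85 mm) begins 54 mm behind the grasp point. The pads swing forward as they close: fully open they stand 13 mm farther back than shut.
Start: joints at [1.158, 0.286, 1.577, -0, 1.279, -0.15], TCP at [0.175, 0.652, 0.231] pointing down, gripper open.
Joint ranges: [-2.77, 2.77], [-0.9, 2.22], [0.21, 2.48], [-1.53, 4.67], [0.24, 2.81], [-2.84, 2.84]. Speed limits (rad/s): [2.79, 2.79, 3.14, 3.14, 3.14, 3.14].

### API

Orientations are given as a unit quaternion [x, y, z, w].
In Python, from plant import telemetry, imaging, ticket, finder, ctrl gives the robot as it stands. The module is installed in compiled form; this text tells all that it offers.
- The arm moves only by the shell command python3 -m crank 'ROWS' [FORCE]. ROWS is JSON, a list of rows, each a list of 7 numbers: the shift along the tool's x, y, z scaled (see below), then the turn, a rotation vector about the tool's x, y, z scaled (see below), then the opening, from 0 (shut) to 1 (fully open). A call has 1 to 12 rows; each row is the pose to reach, as a shift and turn from the pose commanded when the call began, along the tool's axes at that moment; what a row does not reach only later rows make up. The controller multiplies each number of a shift by 0.15 m and each number of a turn by 90 degrees. A row lasts 1/10 s, in which the tool goes at most 50 mm and 8.59 degrees, less where a joint would pass 70% of its speed; a pose out of reach is approached as far as the arm can. A call with a number of a shift or a turn outside -1 to 1 is refused whole. A call with a gripper value outside its range is refused whole. The fingers move at their own pace and stop on an object; FORCE is the grip in N (left out, the last holds). Time passes only in rows, so rows that repeat a pose let the fingers close. It gives the time, the measured TCP pose, the force and the opening at its end, in the units of the state.
- telemetry.get_state(): the state, without advancing time (a new reading comes with each control period).
- imaging.read_camera(name): name is "side" or "top"; returns a dict with "pixels" (384x512x3 uint8, red, green, blue), "vfov" (degrees; the focal length in pixels is half the picture's height over the tangent of half this angle, whatever the lens; pixels are square), "cx", "cy" (the principal point, pixels), "rvec" (rotation vector, rad) and "tvec" (3), from world to camera coordinates, as OpenCV has them. Camera axes: x right, y down, z forward; pixel columns grow to the right and rows downward; lengths in m; the calibration is good to about 2 mm. A picture is of the moment at which its call begins. There is no depth.
- ticket.sign_off(): hands the job in, once; it reports no verdict.
Trained networks look in a picture, given as the dict that the camera call returned (one of the last four; its "shot" number tells which), for a name from the list of things; names that differ only in an ending like _2 or _b are one class to them, and where a whole thing is asked for, a point or a joint stands for the part that bears it (a point fixed in the world has none). Each returns a list of dicts, best first, with "confidence" (0 to 1); they miss things now and then, are a little off and sometimes report something else, mostly with a low value. They report only what shows in the picture. A call takes as long as a camera call. They do not tell look-alikes from the thing itself.
- finder.masks_of(label, picture): "pixels" (384x512 bool, what is visible of it) and "extent" ([left, top, right, bottom] in pixels, round what is visible of it).
- finder.pinpoint(label, picture): "location" ([row, column] in pixels: a listed point, or the origin of a listed thing).
The state is a dict: "time": time; "qpos": joint angles; "dq": joint speeds; "joint_efforts": joint torques, N m; "eef_pos": TCP position; "tcp_rot": TCP orientation; "contact_force": force on the tool from outside, world axes, zero at the start; "wrist_torque": the same for the moment, N m; "opening": opening from 0.0 (shut) to 1.0 (fully open).
Only numpy, scipy, OpenCV 4.12 (cv2) and the standard library are available. Lean on these libraries where they do the work, as an engineer would, in place of code of your own. Each camera call takes 0.05 s, during which the arm holds its last target.

### The job

Push the loose dark end cap along the clamp's bed, tongue first, until you feel it seat fully home against the serving board. Then pump the red trigger against the black handle until the clamp's pad has come up to the cap and presses it firmly, its spring partly squeezed, about half at most, never hard enough to crush the wood; move the bar and pad with the trigger only, and leave the things round about alone. Finish while still holding the trigger squeezed, so that the cap stays pressed home.

Things in the scene. Friction and masses are not known exactly. Their poses are not given: they have to be found in the camera images.
- clamp: One-hand ratchet bar clamp on a wooden base (x -120 to 180, y -27 to 27, top z 14 mm), fixed. Origin on the worktop; x along the bar, the way it advances; y towards handle and trigger; z up. Grey housing x -117 to -55, y -27 to 63, to z 52 (mm). Bar axis at y 0, z 28, tail to x -215. Nothing lies under handle, trigger and cap ends: fingertips may go down there to just over the worktop
- seat (a point): middle of the grooved edge of the pale serving board (fixed on the clamp, x 95 to 165, y -36 to 36, z 14 to 42 mm; a grey jaw behind it to z 56), 28 mm above the worktop, axes as the clamp's. Groove 12 mm high, 9 mm deep; the cap is home when its shoulder (the face with the tongue) meets this edge
- end_cap: loose dark wooden cap 24 (x) x 64 (y) x 28 (z) mm, about 80 g, with a tongue 6 mm long, 8 thick on its +x face. Origin: centre of its underside, on the base, 14 mm above the worktop; the shoulder is 12 mm ahead (+x), the face the pad presses 12 mm behind. Starts 20 to 32 mm short of home, up to 0.12 rad askew. Its ends overhang the base by 5 mm: pinch it by both ends (64 mm) from above
- bar (a joint): advance of the steel toothed bar, m; 0 drawn back, grows as the pad advances. Teeth 10 mm apart: each full squeeze of the trigger carries it on one tooth, 10 mm (the first one 2 to 15 mm); a squeeze that stops short gains nothing once let out. A hold pawl keeps the gained teeth when the trigger is let out; under load the bar then slips back to the last one
- pad_face (a point): middle of the pad's pressing face (black, 34 x 24 mm), on the front of the bar, axes as the clamp's. It starts 46 to 60 mm from the cap's rear face as that will stand when home
- trigger_grip (a point): where to press the trigger: its outer (+x) face, 48 mm from its hinge, 45 mm above the worktop. Moves 17 mm towards the handle in a full squeeze, which takes 3 to 7 N while the pad is free and 0.9 N more per N of pressing. Let it out fully before the next pump. The handle does not give. Width over handle and trigger here: 48 mm let out, 31 mm squeezed
- handle_grip (a point): middle of the upright black handle, beside the trigger's pressing point, 45 mm above the worktop; the handle is 14 mm thick along the clamp's x, 66 mm long, 42 mm high (z 18 to 60)
- pepper_mill: wooden pepper mill, 58 x 58 x 170 mm, bystander
- salt_shaker: salt shaker, 44 x 44 x 90 mm, bystander
- clementine_3: clementine, 62 mm, bystander
- pad (a joint): how far the black-faced brass-stemmed pad has been pushed back into the bar's sleeve against its spring, m; 0 free, 0.025 bottomed. 1 N per mm, so it tells the pressing force: 0.010 is 10 N. The free brass stem shows 27 mm between pad and sleeve
- trigger (a joint): angle of the red upright trigger (12 mm thick, 66 mm long, z 20 to 58 mm above the worktop; in front, +x, of the black handle; hinged at clamp x -80, y 56 mm), rad: 0 let out (its spring holds it there), 0.36 fully squeezed against its stop
Not all that is in view belongs to the job. There is more than one size of the end_cap; the one meant has the size given above.

How it is judged:
By the outcome, as a careful person would: the job done as asked, in the order asked, and still so for the second after the job is handed in, while the arm keeps its last pose, push and grip.
It also fails if it takes over 58 s, if anything falls off the work surface, if the arm or the gripper's body presses on something with over 40 N, if the wrist force passes 120 N, or if a joint passes its speed limit or range.

## Working session

There is one attempt and no reset: what is moved stays moved. The work goes in short steps, Python scripts to look and compute and a shell command to move; the robot and the scene stay as the last step left them, time stands still between calls to the robot, and variables do not carry over. Pictures are saved under pics/ and viewed, and the job is handed in when it is done.

```bash
mkdir -p pics; cat > h.py <<'E'
import numpy as np, cv2
from plant import telemetry, imaging, ticket, finder, ctrl
from scipy.spatial.transform import Rotation as R
def cam(n):
    p=imaging.read_camera(n); return p
def K(p):
    f=p["pixels"].shape[0]/2/np.tan(np.radians(p["vfov"])/2)
    return np.array([[f,0,p["cx"]],[0,f,p["cy"]],[0,0,1]])
def proj(p,X):
    return cv2.projectPoints(np.atleast_2d(np.array(X,float)),np.array(p["rvec"],float),np.array(p["tvec"],float),K(p),None)[0][:,0]
def ray(p,u,v):
    Rm=cv2.Rodrigues(np.array(p["rvec"],float))[0]; t=np.array(p["tvec"],float)
    d=Rm.T@np.linalg.inv(K(p))@np.array([u,v,1.]); return -Rm.T@t, d
def atz(p,u,v,z):
    o,d=ray(p,u,v); return o+d*(z-o[2])/d[2]
def save(p,n,box=None,s=1):
    im=p["pixels"][:,:,::-1]
    if box: im=im[box[1]:box[3],box[0]:box[2]]
    im=cv2.resize(im,None,fx=s,fy=s,interpolation=cv2.INTER_CUBIC); cv2.imwrite("pics/"+n,im)
E
python3 - <<'E'
from h import *
s=telemetry.get_state(); print(s, ctrl.grip_point_offset)
for n in ("top","side"):
    p=cam(n); save(p,n+"0.png",s=1.5)
    print(n,p["vfov"],p["cx"],p["cy"],p["rvec"],p["tvec"],ray(p,256,192))
    for l in ["seat","end_cap","pad_face","trigger_grip","handle_grip","clamp"]:
        for r in finder.pinpoint(l,p)[:3]: 
            print(l,np.round(r["location"],1),round(r["confidence"],2))
E
```

```text
{'time': 0.0, 'qpos': array([ 1.15798370e+00,  2.87200068e-01,  1.57817238e+00,  4.60405748e-05,
        1.27858314e+00, -1.50018751e-01]), 'dq': array([ 1.75285698e-03,  5.48599862e-04, -2.27562400e-03, -9.00302694e-05,
       -3.13648345e-03, -1.68148824e-04]), 'joint_efforts': array([-1.76930776e-04, -4.05972362e+01, -2.92630255e+01, -1.38582109e-04,
        5.61652952e-03, -1.23712206e-05]), 'eef_pos': array([0.17506056, 0.65123147, 0.22992673]), 'tcp_rot': array([ 1.31025677e-01,  9.91378271e-01, -1.12887321e-03, -3.49282280e-04]), 'contact_force': array([-0.40309643,  0.13952056, -0.11434055]), 'wrist_torque': array([-0.02131729,  0.00360474, -0.01758569]), 'opening': 0.9970308944341051} 0.0187
top 49.49187907361577 250.78993847364802 192.4112802900317 [ 2.13407595 -2.13620486  0.16248218] [-0.06285999  0.51365189  1.14900652] (array([ 0.32499017, -0.07194305,  1.21540578]), array([ 0.15949026, -0.0053046 , -0.98726497]))
seat [182.9 200.3] 0.72
end_cap [182.7 213.5] 0.73
end_cap [207.2 256.9] 0.68
end_cap [205.9 274.6] 0.66
pad_face [181.2 227.5] 0.37
trigger_grip [206.8 257.4] 0.56
handle_grip [204.5 273.3] 0.72
clamp [180.9 229. ] 0.62
side 54.663255853425156 256.7865881695763 193.3238083597158 [ 0.20832317  2.5255106  -1.66406769] [0.53091095 0.06516156 1.16643913] (array([0.7135661, 0.9367462, 0.5099242]), array([-0.16474568, -0.90598968, -0.38994711]))
seat [232.6 263.6] 0.95
end_cap [233.3 257.1] 0.56
end_cap [237.7 294.1] 0.47
end_cap [277.8 354.7] 0.35
pad_face [219.6 247.2] 0.65
trigger_grip [194.2 274.2] 0.63
trigger_grip [181.  230.3] 0.17
handle_grip [192.9 268.3] 0.72
clamp [222.2 253.7] 0.57
```

View pics/top0.png

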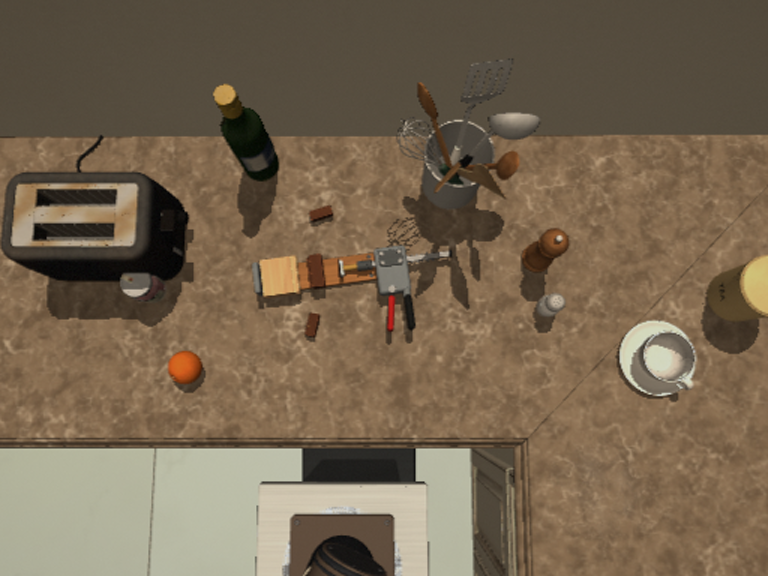

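View pics/side0.png

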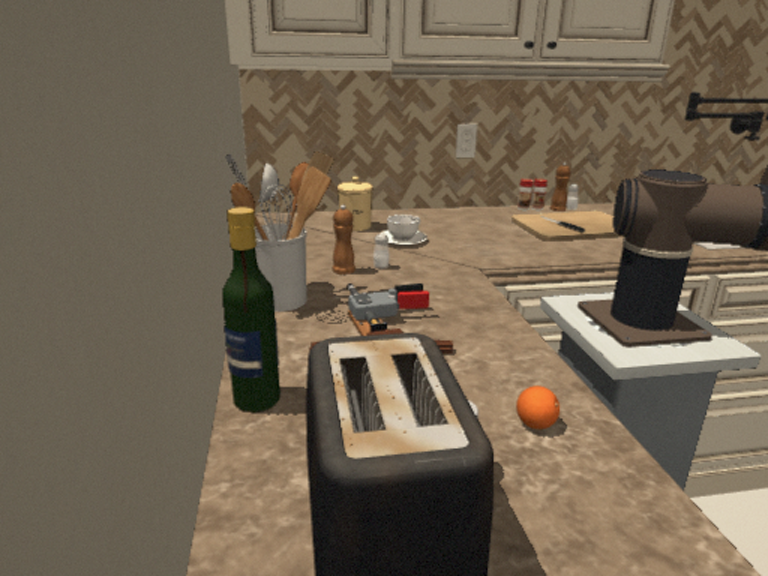

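```bash
python3 - <<'E'
from h import *
p=cam("top"); save(p,"top1.png",(155,150,320,240),4.8)
p=cam("side"); save(p,"side1.png",(200,170,330,250),6)
E
```

```text
(no output)
```

View pics/top1.png

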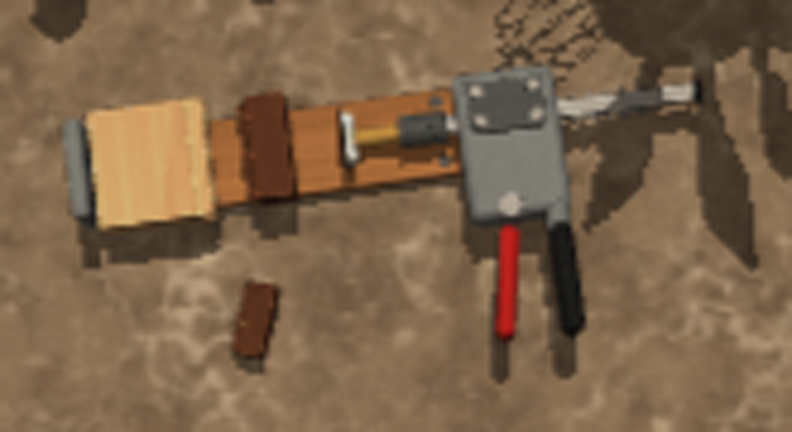

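View pics/side1.png

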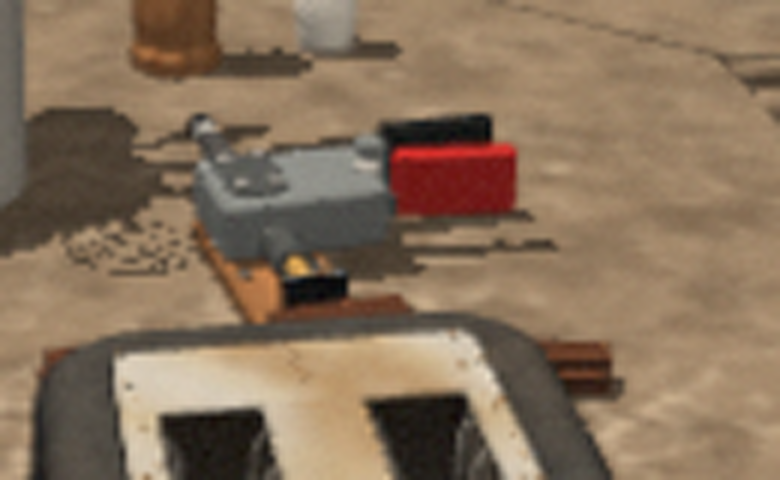

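```bash
cat > fit.py <<'E'
from h import *
from scipy.optimize import least_squares
p=cam("top")
def px(u,v): return (155+u/4.8-.5+.1,150+v/4.8-.5+.1)
L=[(87,113,165,-36,42),(200,98,95,-36,42),(213,215,95,36,42),(101,228,165,36,42),(453,75,-55,-27,52),(550,67,-117,-27,52),(474,218,-55,63,52)]
def W(T,c): 
    c=np.array(c)/1000.; x,y,a=T; cs,sn=np.cos(a),np.sin(a)
    return np.array([x+cs*c[0]-sn*c[1],y+sn*c[0]+cs*c[1],c[2]])
def res(T): return np.concatenate([proj(p,W(T,l[2:]))[0]-px(*l[:2]) for l in L])
r=least_squares(res,[0.5,0.05,1.6],loss='soft_l1'); T=r.x
print(T,np.round(r.fun if 0 else res(T).reshape(-1,2),1))
Ti=lambda w:(lambda d:np.array([np.cos(T[2])*d[0]+np.sin(T[2])*d[1],-np.sin(T[2])*d[0]+np.cos(T[2])*d[1],w[2]])*1000)(np.r_[w[:2]-T[:2],w[2]])
C=[(240,97),(287,92),(297,195),(248,198)]
c=[Ti(atz(p,*px(*q),.042)) for q in C]; print("cap",np.round(c,1),np.round(np.mean(c,0),1))
for n,q,z in [("padtop f",(341,113),.040),("padtop f2",(347,165),.040),("trigtip",(505,336),.058),("trigR",(500,232),.058),("handtip",(572,333),.060),("trigoutertip",(496,332),.058)]:
    print(n,np.round(Ti(atz(p,*px(*q),z)),1))
print("world: cap home",W(T,[83,0,28]),"trig",W(T,[-68,104,45]))
for l in ["seat","end_cap","pad_face","trigger_grip","handle_grip","pepper_mill","salt_shaker","clementine_3"]:
    for r in finder.pinpoint(l,p)[:3]:
        z={"seat":.028,"end_cap":.014,"pad_face":.028,"trigger_grip":.045,"handle_grip":.045}.get(l,0)
        w=atz(p,r["location"][1],r["location"][0],z);print(l,np.round(w,3),np.round(Ti(w),1),round(r["confidence"],2))
np.save("T.npy",T)
E
python3 fit.py
```

```text
[ 0.55643851 -0.00635674  1.70351704] [[-0.2 -0.1]
 [ 0.4 -0.2]
 [ 0.5 -0.1]
 [-0.5  0.4]
 [-0.3  0. ]
 [ 0.9 -1.2]
 [-0.5  1.1]]
cap [[ 72.3 -33.   42. ]
 [ 43.9 -32.2  42. ]
 [ 45.5  30.8  42. ]
 [ 74.6  28.7  42. ]] [59.1 -1.4 42. ]
padtop f [ 13.5 -15.5  40. ]
padtop f2 [13.8 16.4 40. ]
trigtip [-65.3 132.1  58. ]
trigR [-70.7  71.3  58. ]
handtip [-103.9  135.8   60. ]
trigoutertip [-60.5 129.1  58. ]
world: cap home [0.545455   0.07591332 0.028     ] trig [ 0.46235167 -0.08752118  0.045     ]
seat [0.534 0.085 0.028] [93.9 10.6 28. ] 0.74
seat [0.361 0.286 0.028] [315.3 155.4  28. ] 0.34
end_cap [ 0.477 -0.126  0.014] [-107.8   94.3   14. ] 0.63
end_cap [0.553 0.049 0.014] [55.3 -3.8 14. ] 0.6
end_cap [0.447 0.056 0.014] [ 76.5 100.7  14. ] 0.56
pad_face [0.548 0.011 0.028] [18.5  5.9 28. ] 0.52
trigger_grip [ 0.466 -0.085  0.045] [-65.6  99.8  45. ] 0.51
handle_grip [ 0.473 -0.123  0.045] [-104.2   97.8   45. ] 0.61
pepper_mill [ 0.578 -0.397  0.   ] [-389.6   30.2    0. ] 0.76
salt_shaker [ 0.478 -0.404  0.   ] [-384.1  130.1    0. ] 0.59
clementine_3 [0.354 0.289 0.   ] [319.7 161.8   0. ] 0.9
```

```bash
cat > go.py <<'E'
from h import *
import sys
T=np.load("T.npy")
def W(c):
    c=np.array(c)/1000.; x,y,a=T; cs,sn=np.cos(a),np.sin(a)
    return np.array([x+cs*c[0]-sn*c[1],y+sn*c[0]+cs*c[1],c[2]])
def Ti(w):
    d=np.array(w[:2])-T[:2]; return np.array([np.cos(T[2])*d[0]+np.sin(T[2])*d[1],-np.sin(T[2])*d[0]+np.cos(T[2])*d[1],w[2]])*1000
def plan(c,phi):
    "clamp coords mm of TCP, phi= tool y angle world"
    s=telemetry.get_state(); Rm=R.from_quat(s["tcp_rot"])
    y=np.array([np.cos(phi),np.sin(phi),0]); z=np.array([0,0,-1.]); x=np.cross(y,z)
    Rt=R.from_matrix(np.c_[x,y,z])
    d=Rm.inv().apply(W(c)-s["eef_pos"])/.15; r=(Rm.inv()*Rt).as_rotvec()/(np.pi/2)
    print("t",round(s["time"],2),"now clamp",np.round(Ti(s["eef_pos"]),1),"yaw_y",round(float(np.arctan2(*Rm.as_matrix()[1::-1,1])),3),"open",round(s["opening"],3),"F",np.round(s["contact_force"],1))
    print("target W",np.round(W(c),4),"shift",np.round(d,4),"turn",np.round(r,4))
a=[float(v) for v in sys.argv[1:]]
plan(a[:3],a[3])
E
python3 go.py 56 -0.5 120 0.1327
```

```text
t 1.25 now clamp [702.8 290.7 231.3] yaw_y 1.308 open 1.0 F [0.1 1.  0. ]
target W [0.5495 0.0492 0.12  ] shift [-3.4527 -3.2314  0.7422] turn [-0.      0.      0.7482]
```

```bash
python3 -m crank '[[-1,-0.93,0,0,0,0.25,1],[-1,-0.93,0,0,0,0.5,1],[-1,-0.93,0,0,0,0.748,1],[-1,-0.93,0,0,0,0.748,1],[-1,-0.93,0,0,0,0.748,1],[-1,-0.93,0,0,0,0.748,1],[-1,-0.93,0,0,0,0.748,1],[-1,-0.93,0,0,0,0.748,1],[-1,-0.93,0,0,0,0.748,1],[-1,-0.93,0,0,0,0.748,1]]'; python3 go.py 56 -0.5 120 0.1327
```

```text
time: 2.25
eef_pos: [0.2839, 0.4782, 0.2314]
tcp_rot: [0.658, 0.753, 0.0, 0.0]
contact_force: [-0.3, -0.3, -0.5]
opening: 0.998
t 2.25 now clamp [516.3 206.  231.4] yaw_y 0.136 open 0.998 F [-0.3 -0.3 -0.5]
target W [0.5495 0.0492 0.12  ] shift [-3.073   1.3671  0.7427] turn [ 0.0001 -0.0001  0.0019]
```

```bash
python3 -m crank '[[-1,0.44,0,0,0,0,1],[-1,0.44,0,0,0,0,1],[-1,0.44,0,0,0,0,1],[-1,0.44,0,0,0,0,1]]'; python3 -m crank '[[-1,0.44,0,0,0,0,1],[-1,0.44,0,0,0,0,1],[-1,0.44,0,0,0,0,1],[-1,0.44,0,0,0,0,1]]';python3 -m crank '[[-1,0.44,0,0,0,0,1],[-1,0.44,0,0,0,0,1],[-1,0.44,0,0,0,0,1],[-1,0.44,0,0,0,0,1],[-1,0.44,0,0,0,0,1]]'; python3 go.py 56 -0.5 120 0.1327
```

```text
time: 2.65
eef_pos: [0.3709, 0.3354, 0.2314]
tcp_rot: [0.659, 0.752, -0.0, 0.001]
contact_force: [0.4, 0.4, 0.7]
opening: 1.0
time: 3.05
eef_pos: [0.4564, 0.1955, 0.2317]
tcp_rot: [0.659, 0.752, 0.0, 0.001]
contact_force: [0.1, 0.6, -0.5]
opening: 1.001
time: 3.55
eef_pos: [0.5405, 0.0577, 0.2311]
tcp_rot: [0.659, 0.752, 0.0, -0.0]
contact_force: [0.4, 0.2, 0.4]
opening: 1.002
t 3.55 now clamp [ 65.6   7.3 231.1] yaw_y 0.131 open 1.002 F [0.4 0.2 0.4]
target W [0.5495 0.0492 0.12  ] shift [-0.0645  0.0523  0.7406] turn [-0.0003 -0.0005 -0.0008]
```

```bash
python3 -m crank '[[-0.065,0.052,0.4,0,0,0,1],[-0.065,0.052,0.8,0,0,0,1],[-0.065,0.052,0.8,0,0,0,1],[-0.065,0.052,0.8,0,0,0,1]]'; python3 go.py 56 -0.5 12 0.1327; python3 - <<'E'
from h import *
p=cam("top"); save(p,"top2.png",(155,150,320,240),4.8)
p=cam("side"); save(p,"side2.png",(180,120,340,240),5)
E
```

```text
time: 3.95
eef_pos: [0.5447, 0.0522, 0.1067]
tcp_rot: [0.658, 0.753, -0.003, -0.004]
contact_force: [-0.9, -0.3, -0.4]
opening: 0.996
t 3.95 now clamp [ 59.6   3.9 106.7] yaw_y 0.136 open 0.996 F [-0.9 -0.3 -0.4]
target W [0.5495 0.0492 0.012 ] shift [-0.0259  0.0351  0.6311] turn [-0.0061 -0.0019  0.0019]
```

View pics/top2.png

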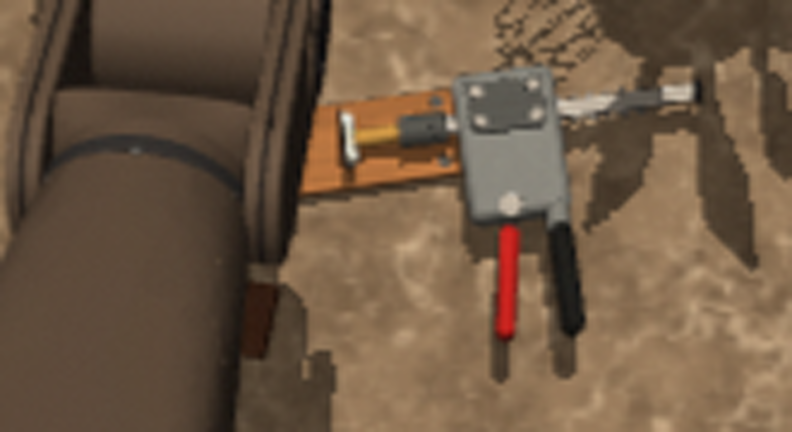

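View pics/side2.png

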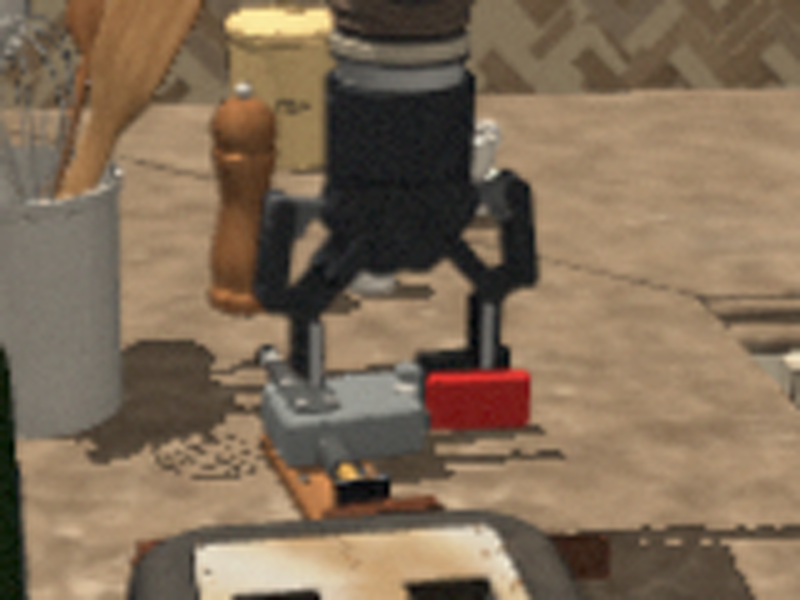

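```bash
python3 -m crank '[[0,0,0,0,0,0,1],[0,0,0,0,0,0,1]]'; python3 go.py 56 -0.5 12 0.1327; python3 - <<'E'
import sys; sys.argv=["",'56','-.5','12','.1327']
exec(open('go.py').read())
p=cam("side")
for c in [(47,30.6,42),(47,-33,42),(71,30.6,42),(16,17,40),(16,-17,40),(-60,128,58),(-117,-27,52),(-55,-27,52),(-55,63,52)]:
    u=proj(p,W(c))[0]; print(c,np.round([(u[0]-180)*5,(u[1]-120)*5]))
E
```

```text
time: 4.25
eef_pos: [0.5504, 0.0502, 0.1139]
tcp_rot: [0.658, 0.753, 0.001, 0.002]
contact_force: [0.3, 1.1, 0.1]
opening: 1.001
t 4.25 now clamp [ 56.9  -1.5 113.9] yaw_y 0.134 open 1.001 F [0.3 1.1 0.1]
target W [0.5495 0.0492 0.012 ] shift [-0.0053 -0.0095  0.6791] turn [0.0028 0.0006 0.0008]
t 4.25 now clamp [ 56.9  -1.5 113.9] yaw_y 0.134 open 1.001 F [0.3 1.1 0.1]
target W [0.5495 0.0492 0.012 ] shift [-0.0053 -0.0095  0.6791] turn [0.0028 0.0006 0.0008]
(47, 30.6, 42) [431. 490.]
(47, -33, 42) [321. 505.]
(71, 30.6, 42) [445. 510.]
(16, 17, 40) [390. 473.]
(16, -17, 40) [333. 480.]
(-60, 128, 58) [524. 372.]
(-117, -27, 52) [258. 372.]
(-55, -27, 52) [283. 412.]
(-55, 63, 52) [427. 395.]
```

```bash
python3 -m crank '[[-0.01,0,0.2,0,0,0,1],[-0.01,0,0.4,0,0,0,1],[-0.01,0,0.5,0,0,0,1],[-0.01,0,0.6,0,0,0,1],[-0.01,0,0.67,0,0,0,1],[-0.01,0,0.67,0,0,0,1],[-0.01,0,0.67,0,0,0,1]]'; python3 go.py 56 -0.5 12 0.1327
```

```text
time: 5.0
eef_pos: [0.5497, 0.0482, 0.0114]
tcp_rot: [0.659, 0.753, 0.0, 0.0]
contact_force: [0.1, 0.6, 0.5]
opening: 0.999
t 5.0 now clamp [55.  -0.6 11.4] yaw_y 0.133 open 0.999 F [0.1 0.6 0.5]
target W [0.5495 0.0492 0.012 ] shift [ 0.0068 -0.0005 -0.0039] turn [0.0006 0.0001 0.0002]
```

```bash
python3 -m crank '[[0.005,0,0,0,0,0,0.85],[0.005,0,0,0,0,0,0.75],[0.005,0,0,0,0,0,0.7],[0.005,0,0,0,0,0,0.65],[0.005,0,0,0,0,0,0.65],[0.005,0,0,0,0,0,0.65],[0.005,0,0,0,0,0,0.65],[0.005,0,0,0,0,0,0.65]]' 30; python3 go.py 84 -0.5 12 0.1327
```

```text
time: 5.8
eef_pos: [0.5503, 0.049, 0.0122]
tcp_rot: [0.659, 0.753, 0.001, 0.001]
contact_force: [0.4, 0.6, 5.7]
opening: 0.746
t 5.8 now clamp [55.7 -1.3 12.2] yaw_y 0.133 open 0.746 F [0.4 0.6 5.7]
target W [0.5458 0.077  0.012 ] shift [ 0.1888 -0.005   0.0015] turn [0.0018 0.0003 0.0003]
```

```bash
python3 -m crank '[[0.03,0,-0.004,0,0,0,0.65],[0.06,0,-0.004,0,0,0,0.65],[0.09,0,-0.004,0,0,0,0.65],[0.11,0,-0.004,0,0,0,0.65],[0.11,0,-0.004,0,0,0,0.65]]'; python3 go.py 84 -0.5 12 0.1327
```

```text
time: 6.3
eef_pos: [0.5477, 0.0655, 0.0123]
tcp_rot: [0.658, 0.753, 0.0, 0.001]
contact_force: [0.2, -2.1, 6.0]
opening: 0.743
t 6.3 now clamp [72.4 -0.8 12.3] yaw_y 0.134 open 0.743 F [ 0.2 -2.1  6. ]
target W [0.5458 0.077  0.012 ] shift [ 0.0775 -0.002   0.0017] turn [0.0013 0.0006 0.0006]
```

Free slide so far (about 2 N friction). Continue in small steps, reading the force.

```bash
for i in 1 2 3; do :; done; python3 -m crank '[[0.01,0,0,0,0,0,0.65],[0.015,0,0,0,0,0,0.65],[0.02,0,0,0,0,0,0.65]]'; python3 -m crank '[[0.01,0,0,0,0,0,0.65],[0.015,0,0,0,0,0,0.65]]'; python3 go.py 84 -0.5 12 0.1327
```

```text
time: 6.6
eef_pos: [0.5474, 0.068, 0.0123]
tcp_rot: [0.658, 0.753, 0.0, 0.001]
contact_force: [0.2, -3.8, 5.2]
opening: 0.739
time: 6.8
eef_pos: [0.5471, 0.0702, 0.0123]
tcp_rot: [0.658, 0.753, 0.0, 0.001]
contact_force: [0.9, -3.6, 6.6]
opening: 0.745
t 6.8 now clamp [77.1 -0.8 12.3] yaw_y 0.134 open 0.745 F [ 0.9 -3.6  6.6]
target W [0.5458 0.077  0.012 ] shift [ 0.0459 -0.0022  0.0016] turn [0.0012 0.001  0.0005]
```

```bash
python3 -m crank '[[0.007,0,0,0,0,0,0.65],[0.013,0,0,0,0,0,0.65],[0.013,0,0,0,0,0,0.65]]'; python3 go.py 84 -0.5 12 0.1327
```

```text
time: 7.1
eef_pos: [0.5468, 0.0722, 0.0123]
tcp_rot: [0.658, 0.753, 0.0, 0.001]
contact_force: [0.1, -3.3, 5.8]
opening: 0.745
t 7.1 now clamp [79.1 -0.8 12.3] yaw_y 0.134 open 0.745 F [ 0.1 -3.3  5.8]
target W [0.5458 0.077  0.012 ] shift [ 0.0324 -0.0023  0.0017] turn [0.0013 0.0009 0.0005]
```

```bash
python3 -m crank '[[0.007,0,0,0,0,0,0.65],[0.007,0,0,0,0,0,0.65]]';  python3 -m crank '[[0.007,0,0,0,0,0,0.65],[0.007,0,0,0,0,0,0.65]]'; python3 go.py 84 -0.5 12 0.1327
```

```text
time: 7.3
eef_pos: [0.5467, 0.0732, 0.0123]
tcp_rot: [0.658, 0.753, 0.0, 0.001]
contact_force: [0.8, -3.3, 5.8]
opening: 0.739
time: 7.5
eef_pos: [0.5466, 0.074, 0.0123]
tcp_rot: [0.658, 0.753, 0.0, 0.001]
contact_force: [0.5, -4.3, 4.9]
opening: 0.74
t 7.5 now clamp [80.9 -0.8 12.3] yaw_y 0.134 open 0.74 F [ 0.5 -4.3  4.9]
target W [0.5458 0.077  0.012 ] shift [ 0.0204 -0.0022  0.0017] turn [0.0012 0.0013 0.0008]
```

```bash
python3 -m crank '[[0.005,0,0,0,0,0,0.65],[0.005,0,0,0,0,0,0.65]]';  python3 -m crank '[[0.005,0,0,0,0,0,0.65],[0.005,0,0,0,0,0,0.65]]'; python3 go.py 84 -0.5 12 0.1327;python3 - <<'E'
from h import *
p=cam("top"); save(p,"top3.png",(155,150,320,240),4.8)
E
```

```text
time: 7.7
eef_pos: [0.5466, 0.074, 0.0123]
tcp_rot: [0.658, 0.753, -0.0, 0.002]
contact_force: [0.4, -5.4, 5.4]
opening: 0.743
time: 7.9
eef_pos: [0.5466, 0.074, 0.0123]
tcp_rot: [0.658, 0.753, -0.001, 0.002]
contact_force: [0.7, -9.0, 4.6]
opening: 0.742
t 7.9 now clamp [81.  -0.8 12.3] yaw_y 0.136 open 0.742 F [ 0.7 -9.   4.6]
target W [0.5458 0.077  0.012 ] shift [ 0.0201 -0.0023  0.0018] turn [0.0011 0.0031 0.0019]
```

View pics/top3.png

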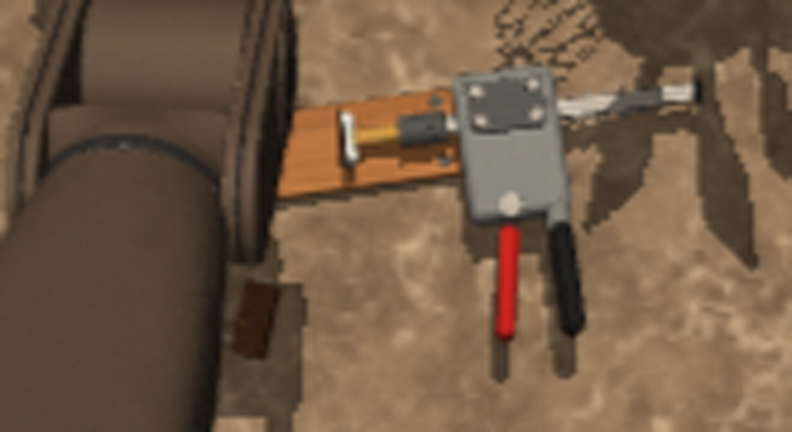

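```bash
for r in 1; do python3 -m crank '[[0.01,0,0,0,0,0,0.65],[0.01,0,0,0,0,0,0.65]]' 50;  python3 -m crank '[[0.012,0,0,0,0,0,0.65],[0.012,0,0,0,0,0,0.65]]'; done; python3 go.py 84 -0.5 12 0.1327
```

```text
time: 8.15
eef_pos: [0.5466, 0.0741, 0.0124]
tcp_rot: [0.657, 0.754, -0.002, 0.003]
contact_force: [1.0, -15.4, 5.2]
opening: 0.741
time: 8.35
eef_pos: [0.5466, 0.0741, 0.0124]
tcp_rot: [0.657, 0.754, -0.003, 0.005]
contact_force: [-0.0, -21.3, 5.6]
opening: 0.742
t 8.35 now clamp [81.  -0.9 12.4] yaw_y 0.138 open 0.742 F [ -0.  -21.3   5.6]
target W [0.5458 0.077  0.012 ] shift [ 0.02   -0.0024  0.0025] turn [0.0009 0.0069 0.0032]
```

```bash
python3 -m crank '[[0.012,0,0,0,0,0,0.65],[0.012,0,0,0,0,0,0.65],[0.012,0,0,0,0,0,0.65]]' 60; python3 go.py 84 -0.5 12 0.1327
```

```text
time: 8.65
eef_pos: [0.5466, 0.074, 0.0125]
tcp_rot: [0.657, 0.754, -0.004, 0.006]
contact_force: [-0.2, -28.2, 5.2]
opening: 0.739
t 8.65 now clamp [81.  -0.9 12.5] yaw_y 0.138 open 0.739 F [ -0.2 -28.2   5.2]
target W [0.5458 0.077  0.012 ] shift [ 0.0201 -0.0026  0.003 ] turn [0.0008 0.0086 0.0036]
```

Firm stop, no slip. Release (back off commanded push first), lift, and move toward the trigger.

```bash
python3 -m crank '[[-0.045,0,0,0,0,0,0.65],[-0.045,0,0,0,0,0,0.8],[-0.045,0,0,0,0,0,1],[-0.045,0,0,0,0,0,1],[-0.045,0,0,0,0,0,1],[-0.045,0,-0.3,0,0,0,1],[-0.045,0,-0.6,0,0,0,1],[-0.045,0,-0.7,0,0,0,1],[-0.045,0,-0.7,0,0,0,1]]'; python3 go.py -86 104 110 1.7035;python3 go.py -86 104 110 -1.438
```

```text
time: 9.55
eef_pos: [0.5476, 0.0748, 0.1196]
tcp_rot: [0.658, 0.753, 0.002, 0.003]
contact_force: [-0.4, -0.2, 0.1]
opening: 0.997
t 9.55 now clamp [ 81.6  -2.  119.6] yaw_y 0.134 open 0.997 F [-0.4 -0.2  0.1]
target W [ 0.4647 -0.1054  0.11  ] shift [-1.1164 -0.7083  0.0607] turn [ 0.0027  0.0038 -0.9994]
t 9.55 now clamp [ 81.6  -2.  119.6] yaw_y 0.134 open 0.997 F [-0.4 -0.2  0.1]
target W [ 0.4647 -0.1054  0.11  ] shift [-1.1164 -0.7083  0.0607] turn [ 0.0038 -0.0027  1.0006]
```

```bash
python3 -m crank '[[-0.3,-0.2,0,0,0,0.1,1],[-0.6,-0.4,0,0,0,0.2,1],[-0.9,-0.6,0,0,0,0.3,1],[-1,-0.7,0,0,0,0.4,1],[-1,-0.7,0,0,0,0.5,1],[-1,-0.7,0,0,0,0.6,1],[-1,-0.7,0,0,0,0.7,1],[-1,-0.7,0,0,0,0.8,1],[-1,-0.7,0,0,0,0.9,1],[-1,-0.7,0,0,0,1,1],[-1,-0.7,0,0,0,1,1],[-1,-0.7,0,0,0,1,1]]'; python3 go.py -86 104 110 -1.438
python3 - <<'E'
from h import *
p=cam("top"); save(p,"top4.png",(155,150,320,240),4.8)
p=cam("side"); save(p,"side4.png",(180,120,340,240),5)
E
```

```text
time: 10.75
eef_pos: [0.4598, -0.0874, 0.114]
tcp_rot: [0.998, 0.067, -0.002, -0.001]
contact_force: [-0.5, -0.1, 0.2]
opening: 0.998
t 10.75 now clamp [-67.5 106.5 114. ] yaw_y -1.437 open 0.998 F [-0.5 -0.1  0.2]
target W [ 0.4647 -0.1054  0.11  ] shift [0.0165 0.1233 0.026 ] turn [-0.0015  0.0025  0.0004]
```

View pics/top4.png

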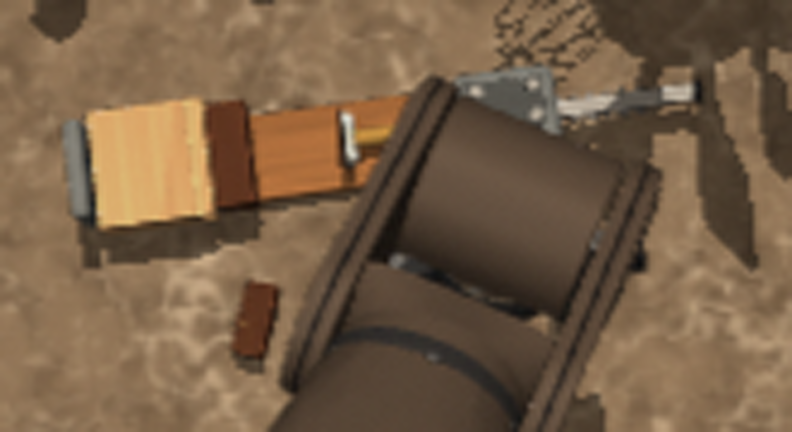

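View pics/side4.png

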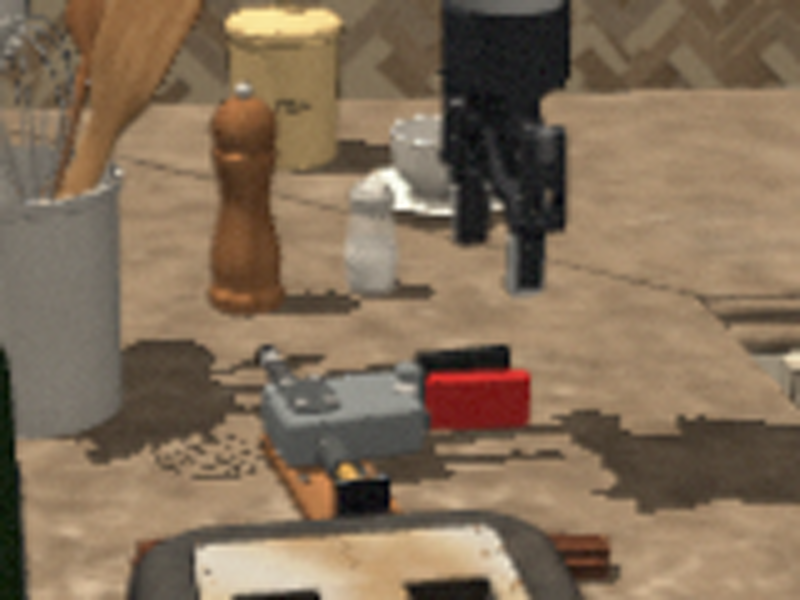

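```bash
python3 -m crank '[[0.015,0.14,0.1,0,0,0,0.8],[0.015,0.14,0.2,0,0,0,0.75],[0.015,0.14,0.3,0,0,0,0.75],[0.015,0.14,0.3,0,0,0,0.75],[0.015,0.14,0.3,0,0,0,0.75]]' 60; python3 go.py -86 104 27 -1.438
python3 - <<'E'
from h import *
p=cam("side"); save(p,"side5.png",(180,120,340,240),5)
E
```

```text
time: 11.35
eef_pos: [0.466, -0.1084, 0.0709]
tcp_rot: [0.998, 0.067, -0.001, -0.0]
contact_force: [0.1, -0.9, 0.1]
opening: 0.749
t 11.35 now clamp [-89.2 103.1  70.9] yaw_y -1.437 open 0.749 F [ 0.1 -0.9  0.1]
target W [ 0.4647 -0.1054  0.027 ] shift [-0.0053 -0.0212  0.293 ] turn [-0.0005  0.0008  0.0006]
```

View pics/side5.png

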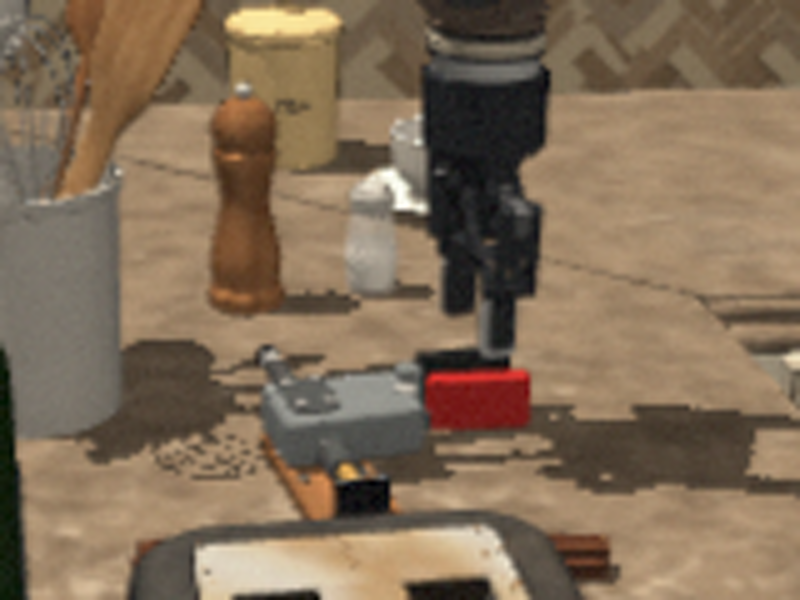

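```bash
python3 -m crank '[[0,-0.017,0.06,0,0,0,0.75],[0,-0.017,0.12,0,0,0,0.75],[0,-0.017,0.18,0,0,0,0.75],[0,-0.017,0.24,0,0,0,0.75],[0,-0.017,0.29,0,0,0,0.75],[0,-0.017,0.29,0,0,0,0.75],[0,-0.017,0.29,0,0,0,0.75]]'; python3 go.py -86 104 27 -1.438
```

```text
time: 12.1
eef_pos: [0.466, -0.1062, 0.0276]
tcp_rot: [0.998, 0.066, -0.0, -0.0]
contact_force: [0.7, 0.3, -0.6]
opening: 0.751
t 12.1 now clamp [-87.  102.9  27.6] yaw_y -1.438 open 0.751 F [ 0.7  0.3 -0.6]
target W [ 0.4647 -0.1054  0.027 ] shift [-0.0076 -0.0064  0.0043] turn [-0.0002  0.0003  0.0001]
```

```bash
python3 -m crank '[[0,0.03,0,0,0,0,0.75],[0,0.06,0,0,0,0,0.75],[0,0.06,0,0,0,0,0.75]]'|grep -E "eef|force|ope"; python3 -m crank '[[0,0.04,0,0,0,0,0.75],[0,0.04,0,0,0,0,0.75]]'|grep -E "eef|force|ope";python3 -m crank '[[0,0.04,0,0,0,0,0.75],[0,0.04,0,0,0,0,0.75]]'|grep -E "eef|force|ope";python3 -m crank '[[0,0.02,0,0,0,0,0.75],[0,0.02,0,0,0,0,0.75]]'|grep -E "eef|force|ope"; python3 go.py -86 104 27 -1.438
```

```text
eef_pos: [0.4676, -0.1156, 0.0283]
contact_force: [0.7, 0.6, 1.4]
opening: 0.747
eef_pos: [0.4676, -0.121, 0.0278]
contact_force: [-2.0, 2.4, 2.8]
opening: 0.75
eef_pos: [0.4677, -0.1263, 0.0276]
contact_force: [-2.2, 4.9, 2.8]
opening: 0.753
eef_pos: [0.4678, -0.1284, 0.0275]
contact_force: [-3.0, 6.5, 5.1]
opening: 0.749
t 13.0 now clamp [-109.2  104.    27.5] yaw_y -1.438 open 0.749 F [-3.   6.5  5.1]
target W [ 0.4647 -0.1054  0.027 ] shift [ 1.00e-04 -1.55e-01  4.00e-03] turn [-0.0028  0.0024  0.0002]
```

```bash
python3 -m crank '[[0,0.015,0,0,0,0,0.75],[0,0.015,0,0,0,0,0.75]]'|grep -E "eef|force|ope"; python3 -m crank '[[0,0.015,0,0,0,0,0.75],[0,0.015,0,0,0,0,0.75]]'|grep -E "eef|force|ope";python3 -m crank '[[0,0.015,0,0,0,0,0.75],[0,0.015,0,0,0,0,0.75]]'|grep -E "eef|force|ope"; python3 go.py -86 104 27 -1.438;python3 - <<'E'
from h import *
p=cam("top"); save(p,"top6.png",(155,150,320,240),4.8)
p=cam("side"); save(p,"side6.png",(180,120,340,240),5)
E
```

```text
eef_pos: [0.4679, -0.1304, 0.0275]
contact_force: [-4.6, 6.6, 5.4]
opening: 0.753
eef_pos: [0.4682, -0.1326, 0.0274]
contact_force: [-3.3, 6.6, 4.2]
opening: 0.753
eef_pos: [0.4682, -0.1332, 0.0273]
contact_force: [-3.6, 11.2, 6.8]
opening: 0.752
t 13.6 now clamp [-114.1  104.3   27.3] yaw_y -1.439 open 0.752 F [-3.6 11.2  6.8]
target W [ 0.4647 -0.1054  0.027 ] shift [ 0.0016 -0.1873  0.0036] turn [-0.0056  0.003  -0.0005]
```

View pics/top6.png

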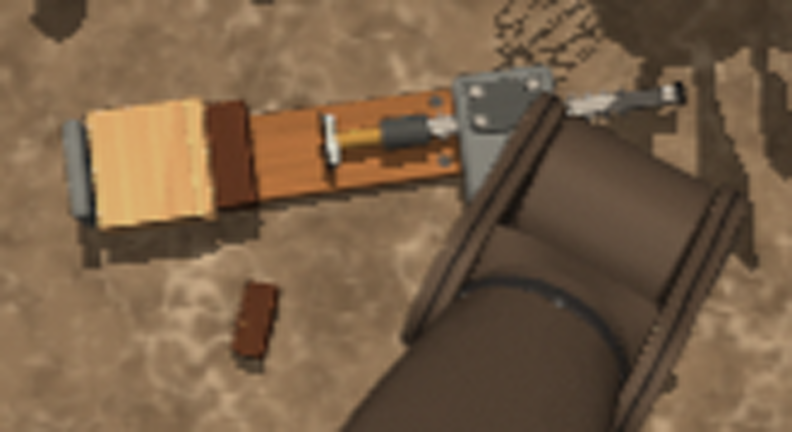

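View pics/side6.png

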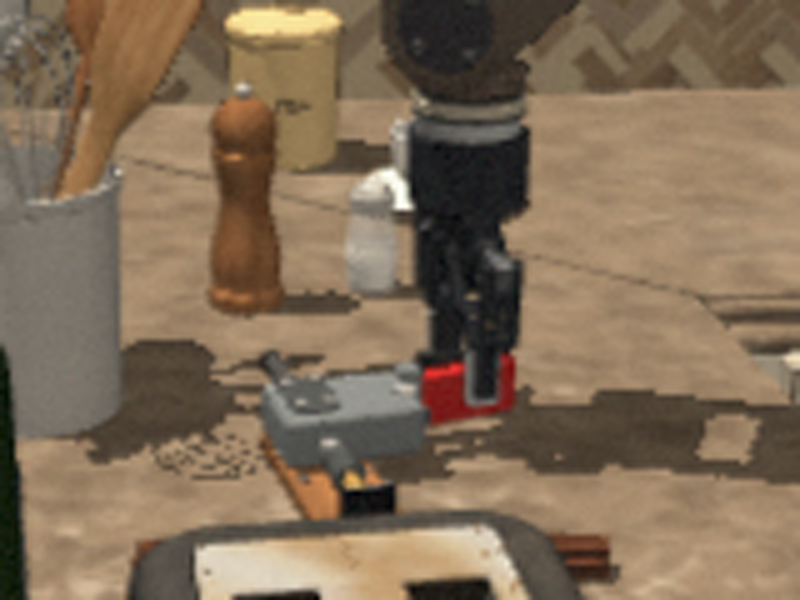

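```bash
python3 -m crank '[[0,0.015,0,0,0,0,0.75],[0,0.015,0,0,0,0,0.75]]'|grep -E "eef|force|ope"; python3 go.py -86 104 27 -1.438; python3 -m crank '[[0,-0.06,0,0,0,0,0.75],[0,-0.12,0,0,0,0,0.75],[0,-0.185,0,0,0,0,0.75],[0,-0.185,0,0,0,0,0.75],[0,-0.185,0,0,0,0,0.75]]'; python3 go.py -86 104 27 -1.438;python3 - <<'E'
from h import *
p=cam("top"); save(p,"top7.png",(155,150,320,240),4.8)
E
```

```text
eef_pos: [0.4681, -0.1334, 0.0271]
contact_force: [-3.8, 19.7, 9.2]
opening: 0.751
t 13.9 now clamp [-114.3  104.4   27.1] yaw_y -1.44 open 0.751 F [-3.8 19.7  9.2]
target W [ 0.4647 -0.1054  0.027 ] shift [ 0.002  -0.1884  0.0032] turn [-0.0085  0.0034 -0.0013]
time: 14.4
eef_pos: [0.4672, -0.1117, 0.0282]
tcp_rot: [0.998, 0.067, 0.0, 0.001]
contact_force: [0.5, 0.8, -0.6]
opening: 0.746
t 14.4 now clamp [-92.6 102.4  28.2] yaw_y -1.437 open 0.746 F [ 0.5  0.8 -0.6]
target W [ 0.4647 -0.1054  0.027 ] shift [-0.0108 -0.0441  0.008 ] turn [ 0.0007 -0.0006  0.0005]
```

View pics/top7.png

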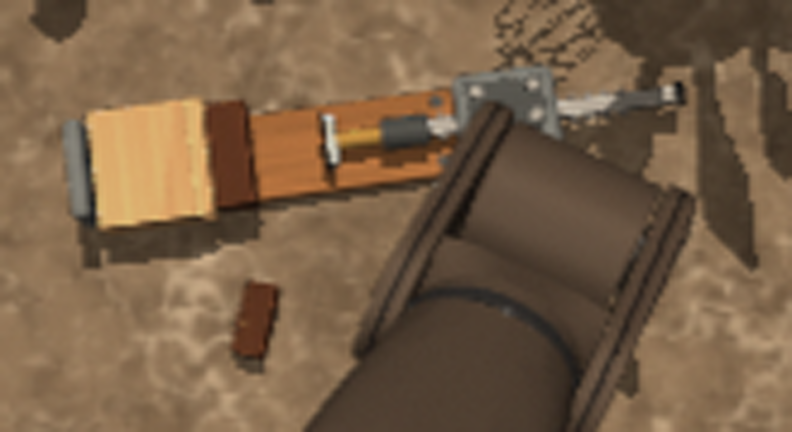

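```bash
cat > m.py <<'E'
import sys
exec(open('go.py').read().split('a=[float')[0])
n=sys.argv[1]
s=telemetry.get_state(); print("t",s["time"],"clamp",np.round(Ti(s["eef_pos"]),1),"F",np.round(s["contact_force"],1),"open",round(s["opening"],3))
p=cam("top"); save(p,n,(155,150,320,240),4.8)
# rectified strip at z=34mm plane in clamp coordinates: x -60..110, y -40..40 at 0.5mm
def rect(z,lab):
    xs=np.arange(-60,110,.25); ys=np.arange(-40,40,.25)
    X,Y=np.meshgrid(xs,ys)
    Pw=np.stack([T[0]+(np.cos(T[2])*X-np.sin(T[2])*Y)/1000,T[1]+(np.sin(T[2])*X+np.cos(T[2])*Y)/1000,np.full_like(X,z)],-1).reshape(-1,3)
    uv=proj(p,Pw).reshape(X.shape+(2,)).astype(np.float32)
    return cv2.remap(p["pixels"],uv[...,0],uv[...,1],cv2.INTER_CUBIC)
im=rect(.040,""); cv2.imwrite("pics/r_"+n,im[:,:,::-1])
E
python3 -m crank '[[0,0.06,0,0,0,0,0.75],[0,0.12,0,0,0,0,0.75],[0,0.18,0,0,0,0,0.75],[0,0.18,0,0,0,0,0.75],[0,0.18,0,0,0,0,0.75]]'; python3 -m crank '[[0,-0.06,0,0,0,0,0.75],[0,-0.12,0,0,0,0,0.75],[0,-0.18,0,0,0,0,0.75],[0,-0.18,0,0,0,0,0.75],[0,-0.18,0,0,0,0,0.75]]'; python3 m.py top8.png
```

```text
time: 14.95
eef_pos: [0.4678, -0.1335, 0.027]
tcp_rot: [0.998, 0.065, -0.004, -0.007]
contact_force: [-3.5, 19.4, 9.6]
opening: 0.745
time: 15.45
eef_pos: [0.4672, -0.1118, 0.0282]
tcp_rot: [0.998, 0.067, 0.0, 0.0]
contact_force: [0.1, -0.6, 0.4]
opening: 0.749
t 15.45 clamp [-92.7 102.4  28.2] F [ 0.1 -0.6  0.4] open 0.749
```

View pics/r_top8.png

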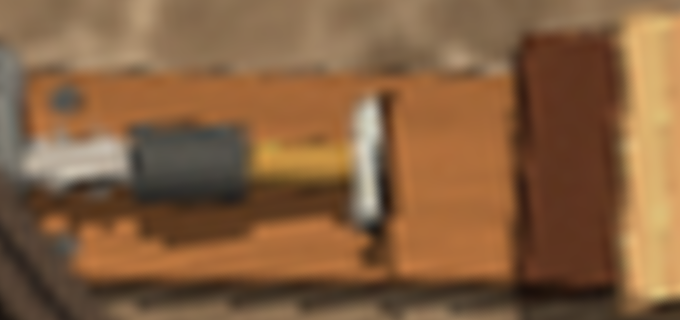

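```bash
for k in 1; do python3 -m crank '[[0,0.06,0,0,0,0,0.75],[0,0.12,0,0,0,0,0.75],[0,0.18,0,0,0,0,0.75],[0,0.18,0,0,0,0,0.75],[0,0.18,0,0,0,0,0.75]]'|grep -E "eef|force"; python3 -m crank '[[0,-0.06,0,0,0,0,0.75],[0,-0.12,0,0,0,0,0.75],[0,-0.18,0,0,0,0,0.75],[0,-0.18,0,0,0,0,0.75],[0,-0.18,0,0,0,0,0.75]]'|grep -E "eef|force"; python3 -m crank '[[0,0.06,0,0,0,0,0.75],[0,0.12,0,0,0,0,0.75],[0,0.18,0,0,0,0,0.75],[0,0.18,0,0,0,0,0.75],[0,0.18,0,0,0,0,0.75]]'|grep -E "eef|force"; python3 -m crank '[[0,-0.06,0,0,0,0,0.75],[0,-0.12,0,0,0,0,0.75],[0,-0.18,0,0,0,0,0.75],[0,-0.18,0,0,0,0,0.75],[0,-0.18,0,0,0,0,0.75]]'|grep -E "eef|force"; done; python3 m.py top9.png
```

```text
eef_pos: [0.4678, -0.1335, 0.027]
contact_force: [-3.2, 17.9, 8.6]
eef_pos: [0.4672, -0.1118, 0.0282]
contact_force: [0.4, 0.4, 0.2]
eef_pos: [0.4679, -0.1335, 0.027]
contact_force: [-3.9, 18.3, 8.3]
eef_pos: [0.4673, -0.1118, 0.0282]
contact_force: [-0.3, 0.0, 0.5]
t 17.5 clamp [-92.7 102.3  28.2] F [-0.3  0.   0.5] open 0.751
```

View pics/r_top9.png

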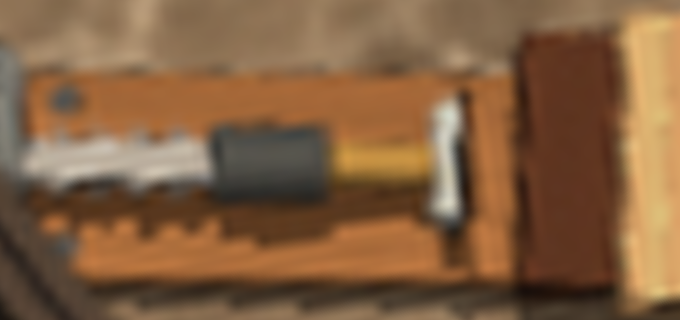

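```bash
python3 -m crank '[[0,0.06,0,0,0,0,0.75],[0,0.1,0,0,0,0,0.75],[0,0.1,0,0,0,0,0.75]]'|grep -E "eef|force"; python3 -m crank '[[0,0.02,0,0,0,0,0.75],[0,0.02,0,0,0,0,0.75]]'|grep -E "eef|force";python3 -m crank '[[0,0.02,0,0,0,0,0.75],[0,0.02,0,0,0,0,0.75]]'|grep -E "eef|force";python3 -m crank '[[0,0.02,0,0,0,0,0.75],[0,0.02,0,0,0,0,0.75]]'|grep -E "eef|force";python3 -m crank '[[0,0.02,0,0,0,0,0.75],[0,0.02,0,0,0,0,0.75]]'|grep -E "eef|force"; python3 m.py top10.png
```

```text
eef_pos: [0.4675, -0.1262, 0.0275]
contact_force: [-2.4, 4.6, 2.0]
eef_pos: [0.4676, -0.1282, 0.0274]
contact_force: [-4.2, 6.2, 4.6]
eef_pos: [0.4678, -0.131, 0.0273]
contact_force: [-3.6, 7.2, 3.9]
eef_pos: [0.468, -0.1332, 0.0272]
contact_force: [-3.2, 8.7, 5.2]
eef_pos: [0.4679, -0.1335, 0.027]
contact_force: [-3.2, 18.8, 8.7]
t 18.65 clamp [-114.3  104.6   27. ] F [-3.2 18.8  8.7] open 0.749
```

View pics/r_top10.png

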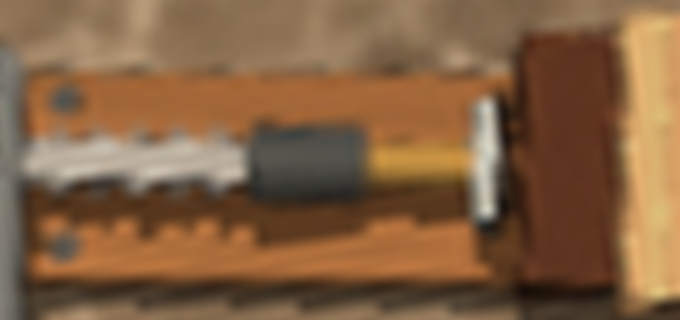

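```bash
python3 -m crank '[[0,-0.06,0,0,0,0,0.75],[0,-0.12,0,0,0,0,0.75],[0,-0.18,0,0,0,0,0.75],[0,-0.18,0,0,0,0,0.75],[0,-0.18,0,0,0,0,0.75]]'|grep -E "eef|force"; python3 -m crank '[[0,0.06,0,0,0,0,0.75],[0,0.1,0,0,0,0,0.75],[0,0.1,0,0,0,0,0.75]]'|grep -E "eef|force"; python3 -m crank '[[0,0.02,0,0,0,0,0.75],[0,0.02,0,0,0,0,0.75]]'|grep -E "eef|force";python3 -m crank '[[0,0.02,0,0,0,0,0.75],[0,0.02,0,0,0,0,0.75]]'|grep -E "eef|force";python3 -m crank '[[0,0.02,0,0,0,0,0.75],[0,0.02,0,0,0,0,0.75]]'|grep -E "eef|force"; python3 m.py top11.png
```

```text
eef_pos: [0.4673, -0.1118, 0.0282]
contact_force: [0.6, 0.0, 0.7]
eef_pos: [0.4675, -0.1262, 0.0275]
contact_force: [-3.5, 4.5, 2.7]
eef_pos: [0.4676, -0.1281, 0.0274]
contact_force: [-4.6, 7.1, 4.6]
eef_pos: [0.4677, -0.1305, 0.0273]
contact_force: [-3.9, 8.9, 5.0]
eef_pos: [0.468, -0.1329, 0.0272]
contact_force: [-3.5, 10.2, 5.9]
t 20.1 clamp [-113.7  104.4   27.2] F [-3.5 10.2  5.9] open 0.75
```

View pics/r_top11.png

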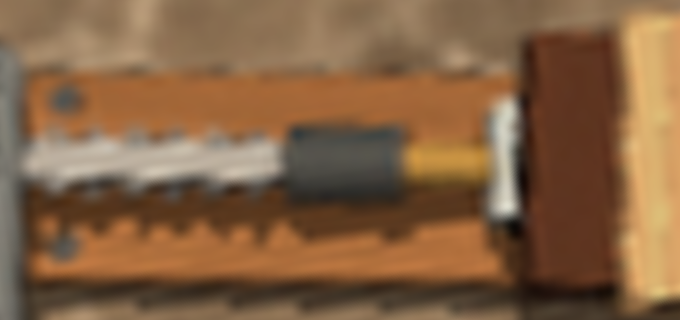

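```bash
python3 -m crank '[[0,0.02,0,0,0,0,0.75],[0,0.025,0,0,0,0,0.75],[0,0.025,0,0,0,0,0.75]]'|grep -E "eef|force"; python3 m.py top12.png;  python3 -m crank '[[0,-0.06,0,0,0,0,0.75],[0,-0.12,0,0,0,0,0.75],[0,-0.185,0,0,0,0,0.75],[0,-0.185,0,0,0,0,0.75],[0,-0.185,0,0,0,0,0.75]]'|grep -E "eef|force"; python3 m.py top13.png; cd pics; python3 -c "
import cv2,numpy as np
cv2.imwrite('cmp13.png',np.vstack([cv2.imread('r_top12.png'),cv2.imread('r_top13.png')])[:600])"
```

```text
eef_pos: [0.4679, -0.1335, 0.027]
contact_force: [-2.4, 20.9, 9.7]
t 20.45 clamp [-114.3  104.6   27. ] F [-2.4 20.9  9.7] open 0.748
eef_pos: [0.4673, -0.1119, 0.0282]
contact_force: [-0.9, -0.5, -1.1]
t 21.0 clamp [-92.8 102.3  28.2] F [-0.9 -0.5 -1.1] open 0.747
```

View pics/cmp13.png

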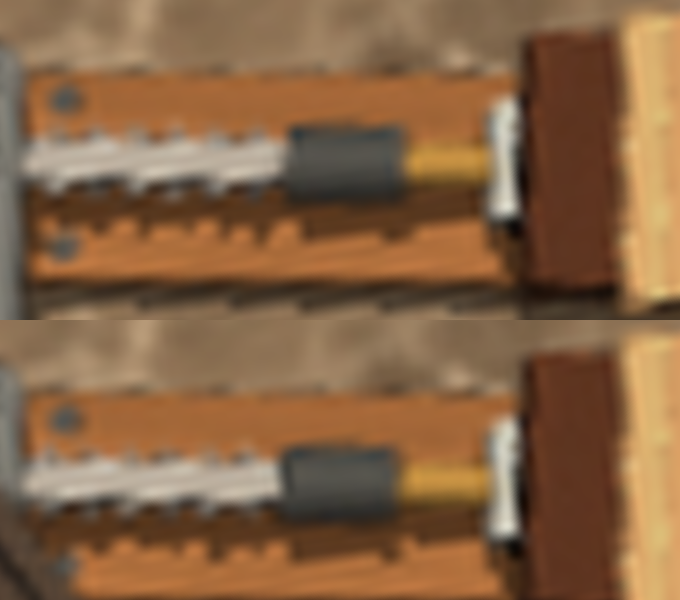

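```bash
python3 -m crank '[[0,0.04,0,0,0,0,0.75],[0,0.075,0,0,0,0,0.75],[0,0.075,0,0,0,0,0.75]]'|grep -E "eef|force"; python3 m.py top14.png;  python3 -m crank '[[0,0.015,0,0,0,0,0.75],[0,0.015,0,0,0,0,0.75]]'|grep -E "eef|force"; python3 m.py top15.png; cd pics; python3 -c "
import cv2,numpy as np
cv2.imwrite('cmp15.png',np.vstack([cv2.imread('r_top14.png')[60:260],cv2.imread('r_top15.png')[60:260]])[:600])"
```

```text
eef_pos: [0.467, -0.1218, 0.0276]
contact_force: [-3.2, 5.9, 4.0]
t 21.35 clamp [-102.6  103.9   27.6] F [-3.2  5.9  4. ] open 0.748
eef_pos: [0.467, -0.1232, 0.0275]
contact_force: [-3.6, 7.0, 5.4]
t 21.6 clamp [-104.   104.1   27.5] F [-3.6  7.   5.4] open 0.749
```

View pics/cmp15.png

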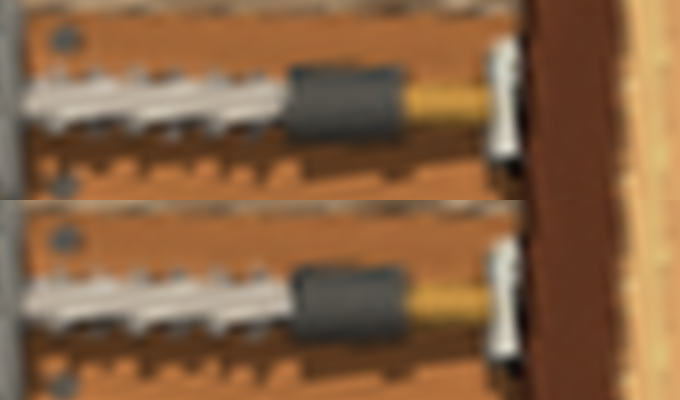

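```bash
python3 -m crank '[[0,0.015,0,0,0,0,0.75],[0,0.03,0,0,0,0,0.75],[0,0.03,0,0,0,0,0.75]]'|grep -E "eef|force"; python3 m.py top16.png; cd pics; python3 -c "
import cv2,numpy as np
cv2.imwrite('cmp16.png',np.vstack([cv2.imread('r_top10.png')[60:260],cv2.imread('r_top12.png')[60:260],cv2.imread('r_top16.png')[60:260]])[:600])
for n in (10,11,12,13,14,15,16):
    im=cv2.imread('r_top%d.png'%n).astype(float)
    row=im[145:175].mean(0); sat=row[:,2]-row[:,0]  # R-B
    # sleeve->stem edge : saturation rises
    s=sat; idx=[i for i in range(300,480) if s[i-1]<60<=s[i]]
    br=row.min(1); j=[i for i in range(440,530) if br[i-1]<100<=br[i]]
    print(n,idx,j)
"
```

```text
eef_pos: [0.467, -0.1263, 0.0274]
contact_force: [-5.0, 11.7, 7.5]
t 21.95 clamp [-107.   104.5   27.4] F [-5.  11.7  7.5] open 0.745
10 [367] [470]
11 [403] [492]
12 [404] [492]
13 [399] [492]
14 [403] [492]
15 [407] [492]
16 [416] [492]
```

View pics/cmp16.png

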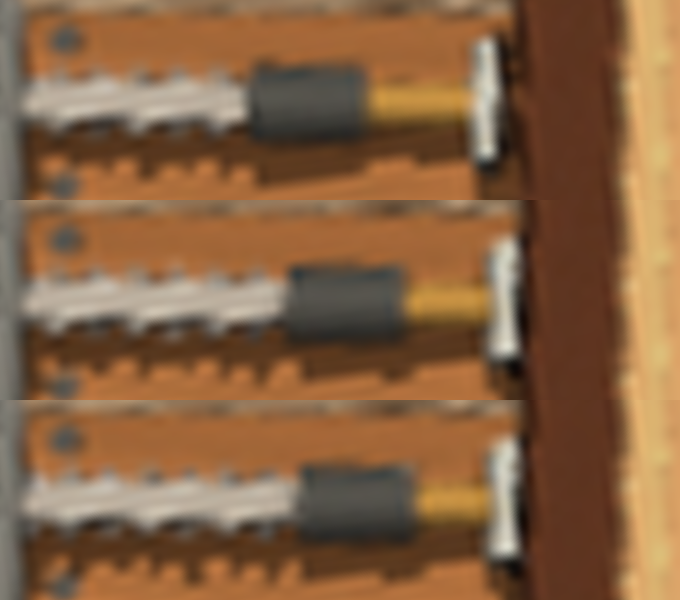

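```bash
python3 -m crank '[[0,0.01,0,0,0,0,0.75],[0,0.018,0,0,0,0,0.75],[0,0.018,0,0,0,0,0.75],[0,0.018,0,0,0,0,0.75],[0,0.018,0,0,0,0,0.75]]'|grep -E "eef|force"; python3 m.py top17.png; python3 -m crank '[[0,0,0,0,0,0,0.75],[0,0,0,0,0,0,0.75],[0,0,0,0,0,0,0.75],[0,0,0,0,0,0,0.75]]'|grep -E "eef|force|open"; python3 m.py top18.png; cd pics; python3 -c "
import cv2,numpy as np
for n in (17,18):
    im=cv2.imread('r_top%d.png'%n).astype(float)
    row=im[145:175].mean(0); s=row[:,2]-row[:,0]
    idx=[i for i in range(300,480) if s[i-1]<60<=s[i]]
    br=row.min(1); j=[i for i in range(440,530) if br[i-1]<100<=br[i]]
    print(n,idx,j)
"
```

```text
eef_pos: [0.467, -0.1278, 0.0273]
contact_force: [-5.5, 15.4, 9.5]
t 22.5 clamp [-108.5  104.7   27.3] F [-5.5 15.4  9.5] open 0.75
eef_pos: [0.467, -0.1278, 0.0273]
contact_force: [-5.5, 14.8, 9.3]
opening: 0.75
t 22.95 clamp [-108.5  104.7   27.3] F [-5.5 14.8  9.3] open 0.75
17 [423] [492]
18 [423] [492]
```

View pics/top18.png

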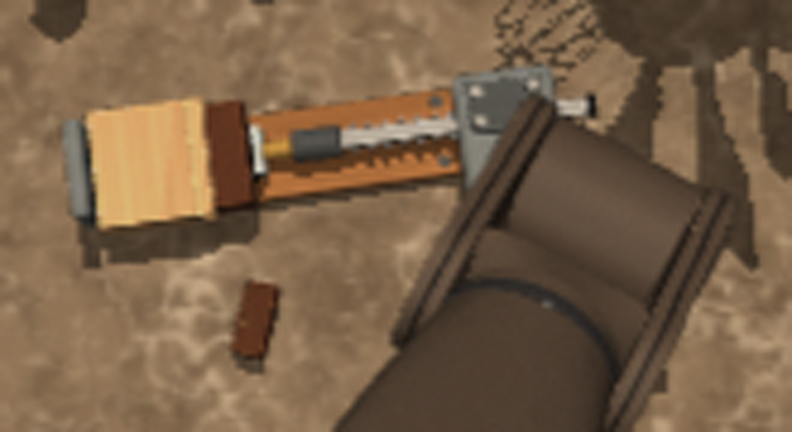

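```bash
python3 -c "
from plant import ticket; print(ticket.sign_off())"
```

```text
the job is handed in; nothing more can be done
None
```

I seated the end cap against the serving board, pumped the trigger until the pad pressed it firmly, and handed in at about 23 s with the trigger still held squeezed.

- **Cap:** I pinched it by both ends and slid it tongue first. It slid about 25 mm at 2–4 N, then stopped hard. The push was built up to 28 N and the cap did not move any further. The pictures afterwards show its shoulder flush and parallel with the board edge.
- **Pumping:** I pushed the trigger toward the handle with one finger only, keeping the other finger clear of the handle so that the wrist force showed the load. Six full squeezes each reached the stop. Each gained a tooth, and the sixth brought the pad onto the cap. When I let that one out, the bar slipped back about 1 mm and the spring stayed squeezed only about 4 mm.
- **Final hold:** I added a partial squeeze and kept holding it, so the trigger is about two thirds of the way in, not against its stop.
- **Last checks:** The visible brass stem measured about 34% shorter than when free, so the spring is squeezed about 8.5–9 mm of its 25 mm (about 9 N). The trigger force stayed steady at about 15 N and agrees roughly with this. The cap was still home in the last picture, and I saw no contact with anything else. No check failed.

The top camera resolves only about 3 mm per pixel, so the squeeze figure is good to about 1 mm.

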